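# Index the egg five clicks on the dividing stand and hold it

## Task

An egg is being pencilled on the dividing stand, and a dye jar has been left standing in the way of the stand's index lever: lift that jar away and set it down upright on the white tray, without dropping it, before the lever is moved. Then take the lever by its upright handle, turn it anticlockwise (seen from above) exactly five clicks of the ratchet, ease it back until the pawl stops it, and finish still holding the handle there, so that the egg stays put while the next line is drawn. Do not touch the egg, and leave everything else where it is.

Things in the scene. Friction and masses are not known exactly. Their poses are not given: they have to be found in the camera images.
- divider: Egg dividing stand, fixed; place and yaw vary. Round wooden base 170 mm across, top 20 mm above the table. On it, turning about the vertical axis through this origin (centre of the base, on the table): a 24-tooth steel ratchet wheel 101 mm across, a flat index lever (top 39 mm above the table) reaching 131 mm from the axis, with an upright handle, and a rubber cup with the egg.
- post_top (a point): Top of the stand's thin pencil-guide post, 123 mm above the table, at the back of the base, 74 mm from the axis; its arm reaches in to the egg. Fixed; keep clear of it.
- pawl_seat (a point): Where the nose of the spring pawl rests between two teeth at the rim of the ratchet wheel, about 48 mm from the axis, 26 mm above the table. The pawl lets the wheel go anticlockwise with clicks and blocks all clockwise return, so an extra click cannot be undone. Let go part-way up a tooth, the lever eases back by itself to the seat behind it.
- index_lever (a joint): Angle of lever, wheel and egg in rad, growing anticlockwise from above; at 0 the lever points 2.094 rad anticlockwise from the divider's x axis. A click is 15 deg (0.2618); the seats are its multiples; it starts in seat 0, 1 or 2 and can go to 2.68.
- handle: Upright black handle at the end of the index lever, a plain cylinder 18 mm across and 57 mm tall; origin at the centre of its foot, 39 mm above the table, 120 mm from the stand's axis; z up. It does not spin. Turned on, it resists with 1 N rising to 3 N over 0.8 of a tooth; then the pawl snaps over and drives the lever on into the next seat with up to 10 N: the click.
- egg: The hen's egg in the rubber cup on the stand's axis: 43 mm across, its top 110 mm above the table; origin at its lowest point, on the axis, 53 mm above the table. It turns with the lever. Not to be touched.
- jar: The dye jar that stands on the table in the lever's way, in front of the stand (on the robot's side), about 127 mm from its axis. Straight round amber glass jar with a white screw lid, 44 mm across, 85 mm tall, 110 to 230 g, origin at the centre of its underside, z up. Two more jars of the same make stand elsewhere.
- tray: White work tray, fixed, lying to the robot's left or right (position varies), 200 mm along its x and 150 mm along its y; the inside floor is 4 mm above the table, the rim 15 mm; origin at the centre of its underside. A brush lies in it along x at y = -50 mm (in the tray's frame); the rest is free.
- brush: Black-handled brush, 155 mm long and 8 mm thick, lying in the tray; origin under its middle, x along it. Leave it.
- carton: Open grey-brown egg carton with five eggs, fixed, 155 x 105 mm, 65 mm tall with the eggs, on the other side of the robot from the tray; origin at the centre of its underside.
- spare_jar: Another jar like the first, standing behind the stand, out of the lever's way; origin at the centre of its underside. Leave it.
- far_jar: A third such jar, on the right of the table, beyond the tray or carton; origin at the centre of its underside. Leave it.
- finished_egg: A finished decorated egg on a round wooden foot, 43 mm across, 65 mm tall, at the far side of the table; origin at the centre of its underside. Leave it.
- candle: Unlit candle 22 mm across on a wooden slice 84 mm across, 93 mm tall in all, on the left, beyond the tray or carton; origin at the centre of its underside. Leave it.
- stylus: Wooden wax stylus with a brass tip, 145 mm long and 9 mm thick, lying on the table to the left of the stand; origin under its middle, x along it towards the tip. Leave it.
Not all that is in view belongs to the job. What is shaped like the divider but blue is not meant.

How it is judged:
On the way, in this order (a step that is already met when the one before it is completed fails the run):
1. the jar stands upright on the tray, let go, while the lever is still where it started (x of jar in the frame of tray between -0.09 and 0.09 m and y of jar in the frame of tray between -0.065 and 0.065 m and z of jar in the frame of tray between 0 and 0.01 m and angle between jar's own z axis and vertical below 0.1 rad and contact force between the fingers and jar below 0.05 N and distance of handle from where it was at the start of the episode below 0.02 m), for 0.2 s.
2. the lever is five clicks on from its start, in that seat ((value of joint index_lever between 1.25899 and 1.35899 rad or value of joint index_lever between 1.52079 and 1.62079 rad or value of joint index_lever between 1.78259 and 1.88259 rad) and distance of handle from where it was at the start of the episode between 0.126 and 0.166 m), for 0.2 s.
At the end, for the whole second after the job is handed in: The lever is five clicks (75 degrees) on from where it started, at rest within 0.05 rad of that seat of the pawl, the fingers press on its handle with more than 1 N, and the jar stands upright (within 0.1 rad), at rest, on the floor of the tray (all of step 2 and contact force between the fingers and handle above 1 N and velocity of joint index_lever between -0.05 and 0.05 rad/s and x of jar in the frame of tray between -0.09 and 0.09 m and y of jar in the frame of tray between -0.065 and 0.065 m and z of jar in the frame of tray between 0 and 0.01 m and angle between jar's own z axis and vertical below 0.1 rad and linear speed of jar below 0.02 m/s); the arm keeps its last pose, push and grip.
It fails at once if the jar is dropped: let go more than 35 mm above the table (height (world z) of jar above 0.035 m and contact force between the fingers and jar below 0.05 N).
It fails at once if the egg is touched with more than 1 N (contact force between any of the fingers, the arm and egg above 1 N).
It fails at once if a bystander is moved by more than 30 mm (distance of any of spare_jar, far_jar, finished_egg, candle, stylus, brush from where it was at the start of the episode above 0.03 m).
It also fails if it takes over 64 s, if anything falls off the work surface, if the arm or the gripper's body presses on something with over 40 N, if the wrist force passes 120 N, or if a joint passes its speed limit or range.

## Robot

A 7-joint arm with a two-finger parallel gripper is mounted at the origin on the work surface. World frame = base frame: x ahead of the robot, y to its left, z up, the work surface at z = 0. Lengths are in m, angles in rad, forces in N, time in s.
With the tool pointing down it reaches from about 0.35 to 0.9 m from the base axis. Payload 8.1 kg.
Tool frame: the origin (TCP) lies midway between the tips of the shut fingers; the grasp point (between the pads) lies 19 mm behind it; z points along the fingers, y is the line along which they close (so a half turn about z gives the same grasp; the last joint's range is limited). The gripper opens to 92 mm and grips with 3 to 60 N. Pads are 19 mm wide; open, the fingers measure 130 mm over their backs; the gripper's body (75 mm by 190 mm) begins 47 mm behind the grasp point.
Start: joints at [-1.319, 0.434, 0.025, 1.573, -0.012, 1.134, -0.075], TCP at [0.217, 0.586, 0.227] pointing down, gripper open.
Joint ranges: [-2.62, 2.62], [-0.44, 2.09], [-1.27, 1.32], [0.08, 2.57], [-1.32, 4.46], [0.12, 2], [-2.74, 2.74]. Speed limits (rad/s): [2.22, 2.22, 3.01, 3.01, 3.14, 3.14, 3.14].

## Interface

Orientations are given as a rotation vector (axis times angle).
In Python, from cell import arm gives the robot as it stands.
- The arm moves only by the tool carry_out, never from a script. Its arguments are lists of equal length, an entry for each row: "claw": the finger opening in cm, from 0 to 9.18; "delta_pos": the shift along the tool's x, y, z in cm, a list of three; "angular": the turn, a rotation vector about the tool's x, y, z in rad, a list of three. In form: {"claw": [claw, ...], "delta_pos": [[dx, dy, dz], ...], "angular": [[ax, ay, az], ...]}. A call has 1 to 20 rows; each row shifts and turns the commanded pose from where the row before left it, along the tool's axes as they then stand; what a row does not reach is not made up. A row lasts 1/10 s, in which the tool goes at most 50 mm and 8.59 degrees, less where a joint would pass 70% of its speed; a pose out of reach is approached as far as the arm can. A call with a gripper value outside its range is refused whole. The fingers move at their own pace and stop on an object; "force" is the grip in N (left out, the last holds). Time passes only in rows, so rows that do not move let the fingers close. It gives the time, the measured TCP pose, the force, the opening and the grip force at its end, in the units of the state.
- arm.observe(): the state, without advancing time (a new reading comes with each control period).
- arm.get_image(name): name is "side" or "top"; returns a dict with "frame" (420x560x3 uint8, red, green, blue), "mtx" (3x3 intrinsics, pixels), "T" (4x4, takes a point from camera to world coordinates). Camera axes: x right, y down, z forward; pixel columns grow to the right and rows downward; lengths in m; the calibration is good to about 2 mm. A picture is of the moment at which its call begins. There is no depth.
- arm.sign_off(): hands the job in; it is judged then, once.
Trained networks look in a picture, given as the dict that the camera call returned (one of the last four; its "shot" number tells which), for a name from the list of things; names that differ only in an ending like _2 or _b are one class to them, and where a whole thing is asked for, a point or a joint stands for the part that bears it (a point fixed in the world has none). Each returns a list of dicts, best first, with "conf" (0 to 1); they miss things now and then, are a little off and sometimes report something else, mostly with a low value. They report only what shows in the picture. A call takes as long as a camera call. They do not tell look-alikes from the thing itself.
- arm.look_for(label, picture): "centre" ([column, row] as shares, 0 to 1, of the picture: columns of its width, rows of its height, amid what is visible of it).
- arm.trace(label, picture): "region" (420x560 bool, what is visible of it) and "centre" ([column, row] as shares, 0 to 1, of the picture: columns of its width, rows of its height, amid what is visible of it).
- arm.place_of(label, picture): "centre" ([column, row] as shares, 0 to 1, of the picture: columns of its width, rows of its height: a listed point, or the origin of a listed thing).
The state is a dict: "clock": time; "joints": joint angles; "dq": joint speeds; "joint_efforts": joint torques, N m; "position": TCP position; "ee_rot": TCP orientation; "force": force on the tool from outside, world axes, zero at the start; "ft_torque": the same for the moment, N m; "width": opening from 0.0 (shut) to 1.0 (fully open); "gripper_force": force on a finger pad.
Only numpy, scipy, OpenCV 4.12 (cv2) and the standard library are available. Lean on these libraries where they do the work, as an engineer would, in place of code of your own. Each camera call takes 0.05 s, during which the arm holds its last target. There are 200 camera calls.

## Working session

There is one attempt and no reset: what is moved stays moved. The work goes in short steps, Python scripts to look and compute and a tool call to move; the robot and the scene stay as the last step left them, time stands still between calls to the robot, and variables do not carry over. Pictures are saved under pics/ and viewed, at most 10 in all, crops included, and the job is handed in when it is done.

Besides the shell and the picture viewer there is one more tool, called after "Emit:" as a command line: name --argument value ..., lists and objects as JSON in quotes. carry_out: Moves the arm, as the interface text tells. Its arguments: {"type":"object","properties":{"claw":{"type":"array","items":{"type":"number"}},"delta_pos":{"type":"array","items":{"type":"array","items":{"type":"number"}}},"angular":{"type":"array","items":{"type":"array","items":{"type":"number"}}},"force":{"type":"number"}},"required":["claw","delta_pos","angular"]}

```bash
mkdir -p pics
cat > h.py <<'E'
import numpy as np, cv2
from cell import arm
def save(p,n): cv2.imwrite('pics/'+n+'.png',cv2.cvtColor(p['frame'],cv2.COLOR_RGB2BGR))
def ray(p,c):
    K=np.array(p['mtx']);T=np.array(p['T']);d=T[:3,:3]@np.linalg.solve(K,[c[0]*560,c[1]*420,1]);return T[:3,3],d/np.linalg.norm(d)
def atz(p,c,z):
    o,d=ray(p,c);return o+d*(z-o[2])/d[2]
def tri(rs):
    A=sum(np.eye(3)-np.outer(d,d) for o,d in rs);b=sum((np.eye(3)-np.outer(d,d))@o for o,d in rs);return np.linalg.solve(A,b)
def proj(p,X):
    K=np.array(p['mtx']);T=np.array(p['T']);x=K@(T[:3,:3].T@(np.asarray(X)-T[:3,3]));return x[:2]/x[2]
E
python3 - <<'E'
from h import *
np.set_printoptions(precision=4,suppress=True)
s=arm.observe();print({k:np.round(v,3) for k,v in s.items()})
P={n:arm.get_image(n) for n in('side','top')}
for n,p in P.items():
    save(p,n+'0');print(n,np.array(p['T']))
for l,z in dict(divider=0,post_top=.123,pawl_seat=.026,handle=.039,egg=.053,jar=0,tray=0,carton=0,spare_jar=0,far_jar=0,stylus=0).items():
    for n,p in P.items():
        for r in arm.place_of(l,p)[:3]: print(l,n,round(r['conf'],2),np.array(r['centre'])*[560,420],atz(p,r['centre'],z)[:2])
E
```

```text
{'clock': np.float64(0.0), 'joints': array([-1.319,  0.435,  0.025,  1.574, -0.012,  1.134, -0.075]), 'dq': array([-0.002,  0.   ,  0.   ,  0.   , -0.001,  0.002,  0.   ]), 'joint_efforts': array([ -0.001, -66.784,   0.984, -31.445,  -0.061,   0.043,   0.   ]), 'position': array([0.217, 0.586, 0.226]), 'ee_rot': array([-0.554, -3.092,  0.002]), 'force': array([-0.105,  0.791, -0.341]), 'ft_torque': array([-0.012, -0.013, -0.003]), 'gripper_force': np.float64(0.0), 'width': np.float64(1.0)}
side [[-0.9828 -0.1249  0.1359  0.4156]
 [-0.1846  0.6525 -0.7349  0.8812]
 [ 0.0031 -0.7474 -0.6644  0.9309]
 [ 0.      0.      0.      1.    ]]
top [[-0.0145 -0.9923  0.1228  0.4602]
 [-0.9999  0.0139 -0.0054 -0.0173]
 [ 0.0036 -0.1228 -0.9924  1.1246]
 [ 0.      0.      0.      1.    ]]
divider side 0.89 [354.984 288.582] [0.3644 0.0833]
divider side 0.65 [251.328 233.184] [ 0.6342 -0.049 ]
divider top 0.82 [247.016 302.316] [0.3634 0.0743]
divider top 0.57 [294.392 196.98 ] [ 0.6376 -0.0533]
post_top side 0.97 [227.416 184.086] [ 0.6987 -0.0829]
post_top side 0.56 [331.184 231.882] [0.4333 0.03
[... 792 characters left out ...]
  245.994] [ 0.5219 -0.0244]
jar side 0.39 [182.392 267.414] [0.7701 0.0949]
jar top 0.85 [282.52  243.306] [ 0.5146 -0.0198]
tray side 0.68 [318.192 169.89 ] [ 0.4986 -0.3431]
tray top 0.66 [410.312 248.01 ] [ 0.4975 -0.3561]
carton side 0.61 [289.016 381.78 ] [0.4754 0.3417]
carton top 0.68 [145.208 266.196] [0.4601 0.3399]
spare_jar side 0.57 [234.92  198.408] [ 0.7066 -0.1733]
spare_jar top 0.69 [336.    169.008] [ 0.7123 -0.1667]
spare_jar top 0.17 [282.688 243.81 ] [ 0.5133 -0.0203]
far_jar side 0.73 [242.984 169.806] [ 0.7134 -0.3023]
far_jar top 0.76 [384.104 169.218] [ 0.7099 -0.2963]
stylus side 0.5 [210.784 303.282] [0.6758 0.1852]
stylus top 0.69 [205.296 183.918] [0.6764 0.1847]
```

View pics/top0.png

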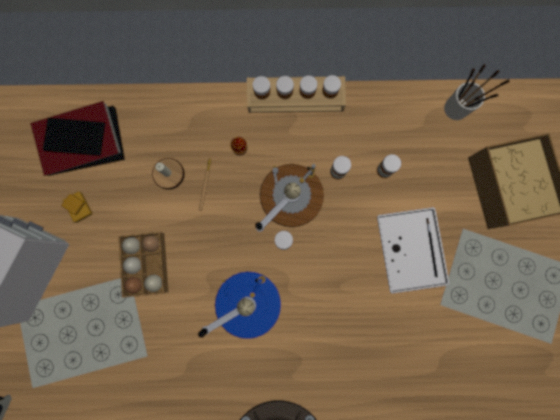

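View pics/side0.png

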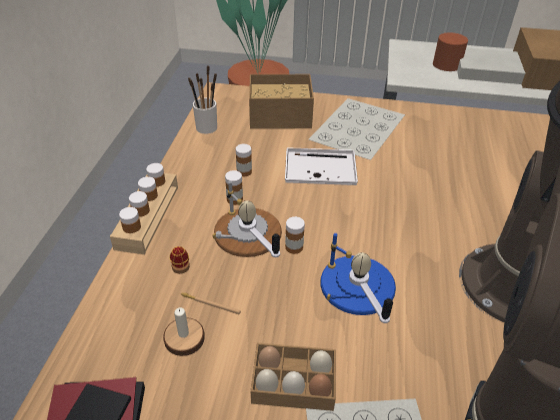

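The wooden stand (not the blue one) is at about top (291,195), with its black handle at (258,226). The amber jar's lid is at (284,240), the tray at (411,249) with the brush on its right side, and the blue decoy at (248,305). I'll refine the jar, handle and axis by triangulation.

Run:
```python
from h import *
np.set_printoptions(precision=4,suppress=True)
P=[arm.get_image(n) for n in('side','top')]
S=np.array([560,420])
def near(f,l,X):
    out=[]
    for p in P:
        r=[q for q in f(l,p) if np.linalg.norm(np.array(q['centre'])*S-proj(p,X))<30]
        out.append(min(r,key=lambda q:np.linalg.norm(np.array(q['centre'])*S-proj(p,X))) if r else None)
    return out
for l,X in dict(divider=(.636,-.05,0),egg=(.637,-.05,.053),handle=(.556,.042,.039),jar=(.518,-.02,0),tray=(.498,-.35,0),post_top=(.702,-.088,.123),pawl_seat=(.669,0,.026)).items():
    for nm,f in(('place',arm.place_of),('trace',arm.trace)):
        if nm=='trace' and l in('post_top','pawl_seat'):continue
        r=near(f,l,X)
        if None in r: print(l,nm,'miss',[q is None for q in r]);continue
        print(l,nm,tri([ray(p,q['centre']) for p,q in zip(P,r)]))
        if nm=='trace':
            for p,q in zip(P,r):
                m=q['region'];ys,xs=np.nonzero(m);print('   box',xs.min(),xs.max(),ys.min(),ys.max(),m.sum())
                if l=='tray' and p is P[1]:
                    b=cv2.boxPoints(cv2.minAreaRect(np.c_[xs,ys].astype(np.float32)));print([atz(p,c/S,.015)[:2] for c in b])
            if l in('jar','handle'):
                lid=[]
                for p,q in zip(P,r):
                    g=p['frame'].astype(int);m=q['region']
                    m2=cv2.dilate(m.astype(np.uint8),np.ones((3,3)))>0
                    k=m2&((g.min(2)>130) if l=='jar' else (g.max(2)<50))
                    ys,xs=np.nonzero(k);lid.append(((xs.mean()+.5)/560,(ys.mean()+.5)/420));print('   colour',k.sum(),xs.mean(),ys.mean())
                print('   colour tri',tri([ray(p,c) for p,c in zip(P,lid)]))
```

```text
divider place [ 0.6399 -0.0532 -0.0094]
divider trace [ 0.6352 -0.0452  0.0203]
   box 212 280 181 256 3002
   box 256 323 164 230 3354
egg place [ 0.643  -0.0451  0.0423]
egg trace [ 0.6403 -0.0441  0.075 ]
   box 238 254 201 220 266
   box 284 299 183 198 193
handle place miss [True, False]
handle trace miss [True, False]
jar place [ 0.5217 -0.0187  0.0117]
jar trace [ 0.527  -0.0238  0.0419]
   box 284 304 216 253 635
   box 275 292 231 249 259
   colour 216 294.875 222.61574074074073
   colour 237 283.2742616033755 239.39662447257385
   colour tri [ 0.5198 -0.0228  0.0792]
tray place [ 0.4899 -0.3472  0.0114]
tray trace [ 0.4912 -0.3515  0.0047]
   box 285 357 148 184 2370
   box 378 447 208 292 4511
[array([ 0.5838, -0.2669]), array([ 0.6077, -0.4242]), array([ 0.4024, -0.4461]), array([ 0.3796, -0.2922])]
post_top place [ 0.6958 -0.0973  0.1097]
pawl_seat place [ 0.6732 -0.0054  0.0145]
```

Emit:
carry_out --claw '[9,9,9,9,9,9,9,9,9,9,9,9,9,9,9,9,9,9,9,9]' --delta_pos '[[0,0,0],[0,0,0],[0,0,0],[0,0,0],[0,0,0],[-0.9,-4.4,0],[-0.9,-4.4,0],[-0.9,-4.4,0],[-0.9,-4.4,0],[-0.9,-4.4,0],[-0.9,-4.4,0],[-0.9,-4.4,0],[-0.9,-4.4,0],[-0.9,-4.4,0],[-0.9,-4.4,0],[-0.9,-4.4,0],[-0.9,-4.4,0],[-0.9,-4.4,0],[-0.9,-4.4,0],[-0.9,-4.4,0]]' --angular '[[0,0,-0.123],[0,0,-0.123],[0,0,-0.123],[0,0,-0.123],[0,0,-0.123],[0,0,0],[0,0,0],[0,0,0],[0,0,0],[0,0,0],[0,0,0],[0,0,0],[0,0,0],[0,0,0],[0,0,0],[0,0,0],[0,0,0],[0,0,0],[0,0,0],[0,0,0]]' --force 20

```text
clock: 4.5
position: [0.518, -0.0187, 0.227]
ee_rot: [-0.408, 3.114, 0.0]
force: [1.1, 0.9, 0.3]
width: 0.981
gripper_force: 0.0
```

Emit:
carry_out --claw '[9,9,9,9,9,9,9,9]' --delta_pos '[[-0.1,-0.4,2],[0,0,3],[0,0,3],[0,0,3],[0,0,3],[0,0,3],[0,0,2],[0,0,0]]' --angular '[[0,0,0],[0,0,0],[0,0,0],[0,0,0],[0,0,0],[0,0,0],[0,0,0],[0,0,0]]'

```text
clock: 5.3
position: [0.5176, -0.0206, 0.0345]
ee_rot: [0.407, -3.111, -0.0]
force: [-0.1, -0.4, 0.0]
width: 0.976
gripper_force: 0.0
```

Run:
```python
from h import *
print({k:np.round(v,3) for k,v in arm.observe().items() if k in('position','force','ee_rot','clock')})
p=arm.get_image('side');a=p['frame'][150:300,190:390];b=arm.get_image('top')['frame'][150:300,190:390]
cv2.imwrite('pics/c1.png',cv2.cvtColor(cv2.resize(np.hstack([a,b]),None,fx=2,fy=2,interpolation=2),cv2.COLOR_RGB2BGR))
```

```text
{'clock': np.float64(5.3), 'position': array([ 0.518, -0.021,  0.035]), 'ee_rot': array([ 0.407, -3.111, -0.   ]), 'force': array([-0.11 , -0.361,  0.042])}
```

View pics/c1.png

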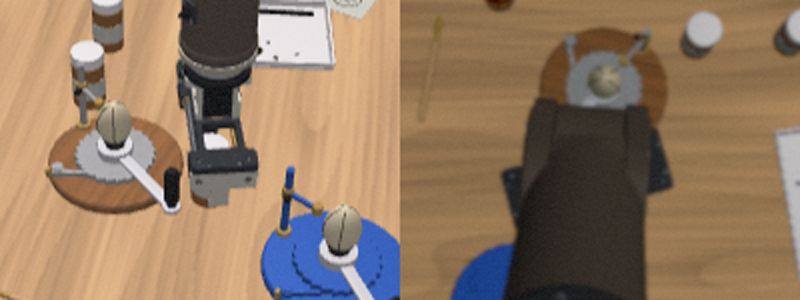

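The jar's white lid shows between the two fingers at (213,140), and the handle at (172,185) is clear of them. I'll close the gripper.

Emit:
carry_out --claw '[3.5,3.5,3.5,3.5,3.5,3.5,3.5,3.5]' --delta_pos '[[0,0,0],[0,0,0],[0,0,0],[0,0,0],[0,0,0],[0,0,0],[0,0,0],[0,0,0]]' --angular '[[0,0,0],[0,0,0],[0,0,0],[0,0,0],[0,0,0],[0,0,0],[0,0,0],[0,0,0]]' --force 25

```text
clock: 6.2
position: [0.5194, -0.0207, 0.0367]
ee_rot: [-0.407, 3.115, -0.0]
force: [-0.3, -0.1, 1.0]
width: 0.476
gripper_force: 25.0
```

Emit:
carry_out --claw '[3.5,3.5,3.5,3.5,3.5,3.5,3.5,3.5,3.5,3.5,3.5,3.5,3.5,3.5,3.5,3.5,3.5,3.5,3.5,3.5]' --delta_pos '[[0,0,-1],[0,0,-1.5],[0,0,-1.5],[0,0,-1.5],[0.3,-1,-0.5],[0.6,-1.7,0],[0.8,-2.4,0],[0.9,-2.6,0],[0.9,-2.6,0],[0.9,-2.6,0],[0.9,-2.6,0],[0.9,-2.6,0],[0.9,-2.6,0],[0.9,-2.6,0],[0.9,-2.6,0],[0.8,-2.4,0],[0.6,-1.8,0],[0.4,-1.2,0],[0,0,0],[0,0,0]]' --angular '[[0,0,0],[0,0,0],[0,0,0],[0,0,0],[0,0,0],[0,0,0],[0,0,0],[0,0,0],[0,0,0],[0,0,0],[0,0,0],[0,0,0],[0,0,0],[0,0,0],[0,0,0],[0,0,0],[0,0,0],[0,0,0],[0,0,0],[0,0,0]]'

```text
clock: 8.2
position: [0.4963, -0.3498, 0.0964]
ee_rot: [0.407, -3.115, -0.002]
force: [0.0, 0.1, -2.5]
width: 0.479
gripper_force: 25.0
```

Run:
```python
from h import *
print({k:np.round(v,3) for k,v in arm.observe().items() if k in('position','force','ee_rot','clock')})
p=arm.get_image('side');a=p['frame'][90:240,180:380];b=arm.get_image('top')['frame'][150:300,300:500]
cv2.imwrite('pics/c2.png',cv2.cvtColor(cv2.resize(np.hstack([a,b]),None,fx=2,fy=2,interpolation=2),cv2.COLOR_RGB2BGR))
```

```text
{'clock': np.float64(8.2), 'position': array([ 0.496, -0.35 ,  0.096]), 'ee_rot': array([ 4.070e-01, -3.115e+00, -2.000e-03]), 'force': array([ 0.035,  0.068, -2.524])}
```

View pics/c2.png

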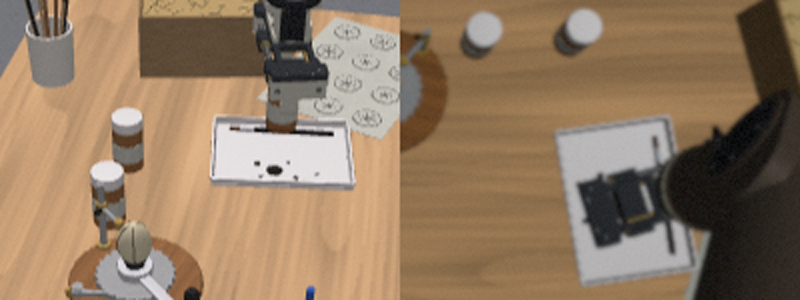

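The jar hangs upright above the tray floor, clear of the brush, which is at right-panel (665,195). I'll shift 1 cm away from the brush and lower it.

Emit:
carry_out --claw '[3.5,3.5,3.5,3.5,3.5,3.5,3.5,3.5,3.5]' --delta_pos '[[0,0.6,0],[0,0.4,1],[0,0,1.5],[0,0,1.2],[0,0,0.8],[0,0,0.5],[0,0,0.3],[0,0,0.1],[0,0,0]]' --angular '[[0,0,0],[0,0,0],[0,0,0],[0,0,0],[0,0,0],[0,0,0],[0,0,0],[0,0,0],[0,0,0]]'

```text
clock: 9.2
position: [0.494, -0.3411, 0.0429]
ee_rot: [-0.407, 3.115, -0.0]
force: [-0.3, -0.4, -2.3]
width: 0.476
gripper_force: 25.0
```

Emit:
carry_out --claw '[3.5,3.5,3.5]' --delta_pos '[[0,0,0.1],[0,0,0.1],[0,0,0]]' --angular '[[0,0,0],[0,0,0],[0,0,0]]'

```text
clock: 9.5
position: [0.494, -0.3411, 0.0409]
ee_rot: [-0.407, 3.115, -0.0]
force: [0.5, -0.5, -1.2]
width: 0.477
gripper_force: 25.0
```

Emit:
carry_out --claw '[3.5,3.5,6,6.5,6.5,6.5,6.5,6.5]' --delta_pos '[[0,0,0.05],[0,0,0],[0,0,0],[0,0,0],[0,0,0],[0,0,0],[0,0,0],[0,0,0]]' --angular '[[0,0,0],[0,0,0],[0,0,0],[0,0,0],[0,0,0],[0,0,0],[0,0,0],[0,0,0]]'

```text
clock: 10.3
position: [0.4939, -0.3409, 0.0402]
ee_rot: [0.407, -3.115, -0.0]
force: [0.7, 0.3, 0.9]
width: 0.709
gripper_force: 0.0
```

Emit:
carry_out --claw '[6.5,6.5,6.5,6.5,6.5,6.5,6.5,6.5]' --delta_pos '[[0,0,-1],[0,0,-2],[0,0,-3],[0,0,-4],[0,0,-4],[0,0,-3],[0,0,-1],[0,0,0]]' --angular '[[0,0,0],[0,0,0],[0,0,0],[0,0,0],[0,0,0],[0,0,0],[0,0,0],[0,0,0]]'

```text
clock: 11.1
position: [0.4946, -0.3414, 0.2222]
ee_rot: [-0.407, 3.112, -0.003]
force: [-0.9, -0.3, -0.3]
width: 0.708
gripper_force: 0.0
```

Run:
```python
from h import *
np.set_printoptions(precision=4,suppress=True)
print(arm.observe()['position'])
P=[arm.get_image(n) for n in('side','top')]
S=np.array([560,420]);C=[]
for p in P:
    X=(.56,.042,.068);u=proj(p,X).astype(int);g=p['frame'].astype(int)
    sub=g[u[1]-18:u[1]+18,u[0]-18:u[0]+18].max(2)<45
    n,lab,st,ce=cv2.connectedComponentsWithStats(sub.astype(np.uint8));i=1+np.argmax(st[1:,4])
    c=ce[i]+u-18;print(u,st[i],c);C.append((c+.5)/S)
    for l in('handle','index_lever'):
      for r in arm.trace(l,p): print(l,r['conf'],np.array(r['centre'])*S,r['region'].sum())
    for r in arm.place_of('handle',p): print('place',r['conf'],np.array(r['centre'])*S,atz(p,r['centre'],.039))
print(tri([ray(p,c) for p,c in zip(P,C)]),[atz(p,c,.0675) for p,c in zip(P,C)])
a=P[0]['frame'][90:290,180:380];b=P[1]['frame'][140:340,240:440]
cv2.imwrite('pics/c3.png',cv2.cvtColor(cv2.resize(np.hstack([a,b]),None,fx=2,fy=2,interpolation=2),cv2.COLOR_RGB2BGR))
```

```text
[ 0.4946 -0.3414  0.2222]
[274 243] [ 16  10   8  18 116] [275.2414 243.3017]
handle 0.59 [386.176 308.994] 178
handle 0.58 [327.6 168. ] 1990
handle 0.43 [278.488 242.718] 158
index_lever 0.72 [250.096 229.194] 1373
place 0.64 [273.896 250.782] [0.5608 0.0377 0.039 ]
place 0.6 [384.216 317.31 ] [0.302  0.1824 0.039 ]
[257 224] [17 17  6  6 25] [258.36 225.56]
handle 0.42 [204.68  330.792] 58
handle 0.39 [257.824 225.12 ] 52
handle 0.33 [398.776 250.194] 52
handle 0.17 [338.52 167.58] 360
index_lever 0.86 [243.32 307.02] 1528
index_lever 0.62 [288.904 198.198] 1258
place 0.59 [259.672 226.38 ] [0.5567 0.038  0.039 ]
place 0.56 [208.096 328.902] [0.3035 0.1678 0.039 ]
[0.5559 0.0388 0.0641] [array([0.5559, 0.0421, 0.0675]), array([0.555 , 0.0386, 0.0675])]
```

View pics/c3.png

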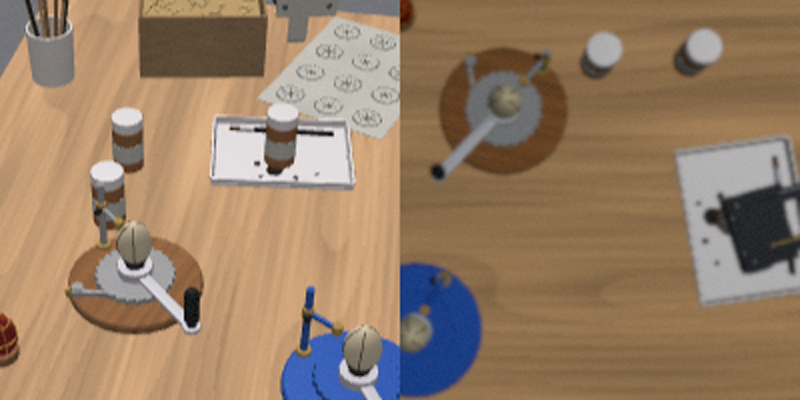

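The jar stands upright on the tray at left-panel (281,135), and the lever is still at its start with the handle at (192,305). Next I'll refine the axis from the outline of the wooden base.

Run:
```python
from h import *
from scipy.optimize import least_squares
np.set_printoptions(precision=4,suppress=True)
print(arm.observe()['joints'])
S=np.array([560,420])
for n in('side','top'):
    p=arm.get_image(n)
    for r in arm.trace('divider',p):
        if np.linalg.norm(np.array(r['centre'])*S-proj(p,(.638,-.048,.02)))>20: continue
        c=max(cv2.findContours(r['region'].astype(np.uint8),0,1)[0],key=len)[:,0]
        q=np.array([atz(p,(k+.5)/S,.02)[:2] for k in c])
        for R in(.085,None):
            f=least_squares(lambda v:np.linalg.norm(q-v[:2],axis=1)-(R or v[2]),[.638,-.048,.085],loss='soft_l1',f_scale=.001)
            print(n,len(q),f.x)
```

```text
[ 0.3219  0.4034  0.2721  1.6625 -0.1189  1.0937  2.4589]
side 205 [ 0.6401 -0.0372  0.085 ]
side 205 [ 0.6383 -0.042   0.0904]
top 217 [ 0.6389 -0.0458  0.085 ]
top 217 [ 0.6389 -0.0457  0.0853]
```

Emit:
carry_out --claw '[6.5,6.5,6.5,6.5,6.5,6.5,6.5,6.5,6.5,6.5,6.5,6.5,6.5,6.5,6.5,6.5,6.5,6.5,6.5,6.5]' --delta_pos '[[-1,2,0],[-1.5,3.5,0],[-1.5,3.5,0],[-1.5,3.5,0],[-1.5,3.5,0],[-1.5,3.5,0],[-1.5,3.5,0],[-1.5,3.5,0],[-1.5,3.5,0],[-1.5,3.5,0],[-1.3,1.6,0],[0,0,0],[0,0,0],[0,0,0],[0,0,0],[0,0,0],[0,0,0],[0,0,0],[0,0,0],[0,0,0]]' --angular '[[0,0,0],[0,0,0],[0,0,0],[0,0,0],[0,0,0],[0,0,0],[0,0,0],[0,0,0],[0,0,0],[0,0,0],[0,0,0],[0,0,0.134],[0,0,0.134],[0,0,0.134],[0,0,0.134],[0,0,0.134],[0,0,0.134],[0,0,0.134],[0,0,0.134],[0,0,0]]'

```text
clock: 13.7
position: [0.5563, 0.039, 0.2202]
ee_rot: [1.243, 2.885, -0.0]
force: [-0.1, 0.4, 0.5]
width: 0.712
gripper_force: 0.0
```

Run:
```python
from h import *
from scipy.spatial.transform import Rotation as Ro
s=arm.observe();R=Ro.from_rotvec(s['ee_rot']).as_matrix();print(s['position'],R.round(3),s['joints'])
d=np.array([.5565,.039,.053])-s['position'];print('tool delta',R.T@d, 'y angle',np.degrees(np.arctan2(R[1,1],R[0,1])))
```

```text
[0.55629464 0.03901877 0.22023195] [[-0.687  0.727  0.   ]
 [ 0.727  0.687 -0.   ]
 [-0.    -0.    -1.   ]] [-0.43461113  0.33615452  0.35712245  1.77082677 -0.13261246  1.05811135
  0.72629323]
tool delta [-1.36990410e-04  1.37802284e-04  1.67231963e-01] y angle 43.36743265134453
```

Emit:
carry_out --claw '[6.5,6.5,6.5,6.5,6.5,6.5,6.5,6.5]' --delta_pos '[[0,0,2],[0,0,3],[0,0,3],[0,0,3],[0,0,2.7],[0,0,2],[0,0,1],[0,0,0]]' --angular '[[0,0,0],[0,0,0],[0,0,0],[0,0,0],[0,0,0],[0,0,0],[0,0,0],[0,0,0]]'

```text
clock: 14.5
position: [0.5556, 0.0388, 0.0522]
ee_rot: [-1.237, -2.886, 0.002]
force: [-0.6, -0.5, 0.2]
width: 0.709
gripper_force: 0.0
```

Run:
```python
from h import *
p=arm.get_image('side');a=p['frame'][150:300,200:400];b=arm.get_image('top')['frame'][150:300,190:390]
cv2.imwrite('pics/c4.png',cv2.cvtColor(cv2.resize(np.hstack([a,b]),None,fx=2,fy=2,interpolation=2),cv2.COLOR_RGB2BGR))
```

```text
(no output)
```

View pics/c4.png

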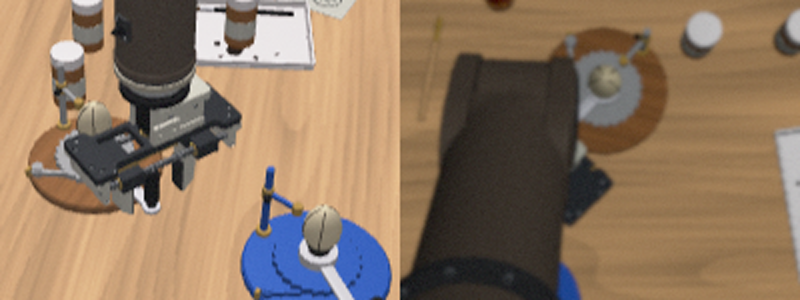

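The handle, at left-panel (152,190), is between the fingers at (118,190) and (182,170), and the gripper is clear of the egg. I'll close gently.

Emit:
carry_out --claw '[4,2.5,1,1,1,1,1,1,1,1]' --delta_pos '[[0,0,0],[0,0,0],[0,0,0],[0,0,0],[0,0,0],[0,0,0],[0,0,0],[0,0,0],[0,0,0],[0,0,0]]' --angular '[[0,0,0],[0,0,0],[0,0,0],[0,0,0],[0,0,0],[0,0,0],[0,0,0],[0,0,0],[0,0,0],[0,0,0]]' --force 15

```text
clock: 15.6
position: [0.5564, 0.0391, 0.0533]
ee_rot: [1.24, 2.886, 0.0]
force: [1.1, 1.0, -0.2]
width: 0.193
gripper_force: 15.0
```

Emit:
carry_out --claw '[1,1,1]' --delta_pos '[[0,0.1,0],[0,0,0],[0,0,0]]' --angular '[[0,0,0],[0,0,0],[0,0,0]]'

```text
clock: 15.9
position: [0.5569, 0.0395, 0.0533]
ee_rot: [-1.241, -2.886, 0.0]
force: [-1.3, 0.5, 1.4]
width: 0.196
gripper_force: 15.0
```

Run:
```python
from h import *
s=arm.observe();print(s['position'],s['force'],s['ft_torque'])
```

```text
[0.55690595 0.0395482  0.05325486] [-1.34463316  0.53582595  1.3859063 ] [ 0.07970885  0.141242   -0.0581706 ]
```

Emit:
carry_out --claw '[1,1,1]' --delta_pos '[[0,0.1,0],[0,0,0],[0,0,0]]' --angular '[[0,0,0],[0,0,0],[0,0,0]]'

```text
clock: 16.2
position: [0.5574, 0.0401, 0.0532]
ee_rot: [-1.241, -2.886, 0.0]
force: [-2.7, 0.3, 4.0]
width: 0.192
gripper_force: 15.0
```

Emit:
carry_out --claw '[1,1,1,1,1,1,1,1,1,1,1,1,1,1,1,1,1,1,1,1]' --delta_pos '[[-0.01,-0.52,0],[-0.01,-0.52,0],[-0.01,-0.52,0],[-0.01,-0.52,0],[-0.01,-0.52,0],[-0.01,-0.52,0],[-0.01,-0.52,0],[-0.01,-0.52,0],[-0.01,-0.52,0],[-0.01,-0.52,0],[-0.01,-0.52,0],[-0.01,-0.52,0],[-0.01,-0.52,0],[-0.01,-0.52,0],[-0.01,-0.52,0],[-0.01,-0.52,0],[-0.01,-0.52,0],[-0.01,-0.52,0],[0,0,0],[0,0,0]]' --angular '[[0,0,-0.0436],[0,0,-0.0436],[0,0,-0.0436],[0,0,-0.0436],[0,0,-0.0436],[0,0,-0.0436],[0,0,-0.0436],[0,0,-0.0436],[0,0,-0.0436],[0,0,-0.0436],[0,0,-0.0436],[0,0,-0.0436],[0,0,-0.0436],[0,0,-0.0436],[0,0,-0.0436],[0,0,-0.0436],[0,0,-0.0436],[0,0,-0.0436],[0,0,0],[0,0,0]]'

```text
clock: 18.2
position: [0.5227, -0.0439, 0.0533]
ee_rot: [0.043, 3.137, -0.001]
force: [6.3, -2.8, -7.2]
width: 0.193
gripper_force: 15.0
```

Run:
```python
from h import *
from scipy.spatial.transform import Rotation as Ro
s=arm.observe();R=Ro.from_rotvec(s['ee_rot']).as_matrix();p=s['position']
v=p[:2]-[.639,-.0458];print(p,np.hypot(*v),np.degrees(np.arctan2(v[1],v[0])),'yang',np.degrees(np.arctan2(R[1,1],R[0,1])),'tool F',R.T@s['force'],s['ft_torque'],s['joints'][6])
print('chord',np.linalg.norm(p[:2]-[.557,.0398]))
```

```text
[ 0.52268506 -0.04392409  0.05328067] 0.11633006905558363 179.07602330894505 yang 88.42099867114213 tool F [-6.34634734 -2.6267526   7.27150238] [-0.55339958 -1.28644972  0.09482771] 1.5726780053613123
chord 0.0904833624417515
```

Emit:
carry_out --claw '[1,1,1,1,1,1,1,1,1,1,1,1,1,1,1]' --delta_pos '[[-0.03,-0.54,0],[-0.03,-0.54,0],[-0.03,-0.54,0],[-0.03,-0.54,0],[-0.02,-0.54,0],[-0.02,-0.54,0],[-0.02,-0.54,0],[-0.02,-0.54,0],[-0.01,-0.54,0],[-0.01,-0.54,0],[-0.01,-0.54,0],[-0.01,-0.54,0],[0,-0.3,0],[0,0,0],[0,0,0]]' --angular '[[0,0,-0.0454],[0,0,-0.0454],[0,0,-0.0454],[0,0,-0.0454],[0,0,-0.0454],[0,0,-0.0454],[0,0,-0.0454],[0,0,-0.0454],[0,0,-0.0454],[0,0,-0.0454],[0,0,-0.0454],[0,0,-0.0454],[0,0,0],[0,0,0],[0,0,0]]'

```text
clock: 19.7
position: [0.5397, -0.1066, 0.0533]
ee_rot: [-0.805, 3.034, 0.001]
force: [3.7, 4.4, -2.1]
width: 0.194
gripper_force: 15.0
```

```bash
cat > st.py <<'E'
from h import *
from scipy.spatial.transform import Rotation as Ro
s=arm.observe();R=Ro.from_rotvec(s['ee_rot']).as_matrix();p=s['position']
v=p[:2]-[.642,-.0455];print(p,np.hypot(*v),np.degrees(np.arctan2(v[1],v[0]))%360,'yang',np.degrees(np.arctan2(R[1,1],R[0,1])),'tool F',R.T@s['force'],s['ft_torque'],s['joints'][6])
print('chord',np.linalg.norm(p[:2]-[.557,.0398]))
E
python3 st.py
```

```text
[ 0.53968039 -0.10662487  0.05325892] 0.11918704811049148 210.85373757573967 yang 119.71548253896705 tool F [-5.37631147  1.96771699  2.14079909] [ 0.79209401 -0.76675067  0.00950713] 2.125494095951991
chord 0.1474456218380411
```

Emit:
carry_out --claw '[1,1,1,1]' --delta_pos '[[0,0.1,0],[0,0.1,0],[0,0,0],[0,0,0]]' --angular '[[0,0,0],[0,0,0],[0,0,0],[0,0,0]]'

```text
clock: 20.1
position: [0.5391, -0.1055, 0.0533]
ee_rot: [-0.804, 3.034, -0.001]
force: [5.6, 0.8, -4.9]
width: 0.19
gripper_force: 15.0
```

```bash
python3 st.py
```

```text
[ 0.53907253 -0.10551561  0.05329363] 0.11914670330098592 210.24588153005777 yang 119.67897850313848 tool F [-5.26948986 -2.03767559  4.89815867] [ 0.39200247 -1.05122246 -0.11114479] 2.122217357795327
chord 0.14641728258833658
```

Emit:
carry_out --claw '[1,1,1]' --delta_pos '[[0,0.1,0],[0,0,0],[0,0,0]]' --angular '[[0,0,0],[0,0,0],[0,0,0]]'

```text
clock: 20.4
position: [0.5387, -0.105, 0.0533]
ee_rot: [-0.803, 3.034, -0.001]
force: [6.3, 0.7, -5.2]
width: 0.2
gripper_force: 15.0
```

```bash
python3 st.py
```

```text
[ 0.53868266 -0.1049978   0.05328498] 0.11922441357669046 209.93653461937166 yang 119.66313397599339 tool F [-5.79528973 -2.53181471  5.2246266 ] [ 0.13627722 -1.1484593  -0.08128719] 2.12069444128031
chord 0.14595180029897645
```

Emit:
carry_out --claw '[1,1,1,1,1,1]' --delta_pos '[[0,0.1,0],[0,0.05,0],[0,0,0],[0,0,0],[0,0,0],[0,0,0]]' --angular '[[0,0,0],[0,0,0],[0,0,0],[0,0,0],[0,0,0],[0,0,0]]'

```text
clock: 21.0
position: [0.5382, -0.1042, 0.0533]
ee_rot: [-0.803, 3.034, -0.002]
force: [7.0, -0.5, -6.1]
width: 0.192
gripper_force: 15.0
```

```bash
python3 st.py
python3 - <<'E'
from h import *
a=arm.get_image('side')['frame'][100:300,170:370];b=arm.get_image('top')['frame'][130:330,230:430]
cv2.imwrite('pics/c5.png',cv2.cvtColor(cv2.resize(np.hstack([a,b]),None,fx=2,fy=2,interpolation=2),cv2.COLOR_RGB2BGR))
E
```

```text
[ 0.53815202 -0.10417525  0.05330801] 0.11927777466988336 209.46692552604182 yang 119.6427036889348 tool F [-5.81507037 -3.91294384  6.14727323] [-0.19823749 -1.28373332 -0.11584725] 2.1183569820291095
chord 0.14520371432172033
```

View pics/c5.png

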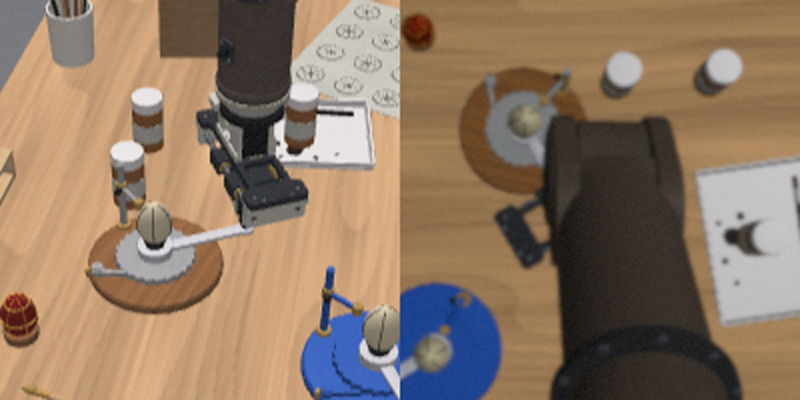

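The jar is upright in the tray, at right-panel (770,238). The lever is five clicks on, with the handle held against the pawl stop (chord 0.1455 m, back-force about 4 N). Handing in.

```bash
python3 -c "
from cell import arm
print(arm.sign_off())"
```

```text
the job is handed in; nothing more can be done
None
```

The job is handed in, result not reported: the jar stands upright on the tray, and by my measurements the lever is five clicks on, with the handle still gripped and eased back against the pawl.

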